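# Push the red parts bin home into its gap in the row

### The arm

A 6-joint arm with a two-finger parallel gripper is mounted at the origin on the work surface. World frame = base frame: x ahead of the robot, y to its left, z up, the work surface at z = 0. Lengths are in m, angles in rad, forces in N, time in s.
With the tool pointing down it reaches from about 0.375 to 0.9 m from the base axis. Payload 3.1 kg.
Tool frame: the origin (TCP) lies between the finger pads; the fingertips stand 19 mm ahead of it and the grasp point (between the pads) is the TCP; z points along the fingers, y is the line along which they close (so a half turn about z gives the same grasp; the last joint's range is limited). The gripper opens to 87 mm and grips with 3 to 60 N. Pads are 19 mm wide; open, the fingers measure 117 mm over their backs; the gripper's body (75 mm by 190 mm) begins 51 mm behind the grasp point.
Start: joints at [-1.464, 0.527, 1.433, -0, 1.181, -0.178], TCP at [0.176, -0.6, 0.211] pointing down, gripper open.
Joint ranges: [-3.08, 3.08], [-0.75, 2.2], [0.22, 2.44], [-1.43, 4.57], [0, 2.65], [-2.85, 2.85]. Speed limits (rad/s): [2.79, 2.79, 3.14, 3.14, 3.14, 3.14].

### API

Orientations are given as a unit quaternion [x, y, z, w].
In Python, from rig import telemetry, viewer, hand_in gives the robot as it stands. The module is installed in compiled form; this text tells all that it offers.
- The arm moves only by the shell command python3 -m creep 'ROWS' [FORCE]. ROWS is JSON, a list of rows, each an object with "translation": the shift along the tool's x, y, z in mm, a list of three; "roll": the turn about the tool's z in degrees; "gripper": the finger opening in mm, from 0 to 87. In form: [{"translation": [tx, ty, tz], "roll": roll, "gripper": gripper}, ...]. A call has 1 to 5 rows; each row is the pose to reach, as a shift and turn from the pose commanded when the call began, along the tool's axes at that moment; what a row does not reach only later rows make up. A row lasts 1/12 s, in which the tool goes at most 41.7 mm and 7.16 degrees, less where a joint would pass 70% of its speed; a pose out of reach is approached as far as the arm can. A call with a gripper value outside its range is refused whole. The fingers move at their own pace and stop on an object; FORCE is the grip in N (left out, the last holds). Time passes only in rows, so rows that repeat a pose let the fingers close. It gives the time, the measured TCP pose, the force, the opening and the grip force at its end, in the units of the state.
- telemetry.get_obs(): the state, without advancing time (a new reading comes with each control period).
- viewer.camera(name): name is "scene" or "top" or "wrist"; returns the picture (384x512x3 uint8, blue, green, red); there is no depth.
- viewer.camera_info(name): a dict with "intrinsics" (3x3 intrinsics, pixels), "k1" (the pictures are not rectified: a ray, as slopes to the right and down, at radius r is drawn at 1 + k1 r^2 times it, then the intrinsics apply), "rvec" (rotation vector, rad) and "tvec" (3), from world to camera coordinates, as OpenCV has them; the wrist camera has in their place "hand_eye" (4x4, takes a point from camera to tool coordinates, whose origin is the TCP and whose axes are the flange's). Camera axes: x right, y down, z forward; pixel columns grow to the right and rows downward; lengths in m; the calibration is good to about 2 mm. A picture is of the moment at which its call begins: read the wrist's pose just before it. camera_info takes no time and is no camera call.
- hand_in(): hands the job in; it is judged then, once.
Trained networks look in the newest picture that a camera, given by its name, has taken for a name from the list of things; names that differ only in an ending like _2 or _b are one class to them, and where a whole thing is asked for, a point or a joint stands for the part that bears it (a point fixed in the world has none). Each returns a list of dicts, best first, with "p" (0 to 1); they miss things now and then, are a little off and sometimes report something else, mostly with a low value. They report only what shows in the picture. A call takes as long as a camera call.
- viewer.recognise(camera, thing): "bbox" ([left, top, width, height] in pixels, round what is visible of it).
The state is a dict: "time": time; "q": joint angles; "joint_velocities": joint speeds; "joint_torque": joint torques, N m; "position": TCP position; "tool_rot": TCP orientation; "ft_force": force on the tool from outside, world axes, zero at the start; "moment": the same for the moment, N m; "grip_width": finger opening in m; "grip_force": force on a finger pad.
Only numpy, scipy, OpenCV 4.12 (cv2) and the standard library are available. Lean on these libraries where they do the work, as an engineer would, in place of code of your own. Each camera call takes 0.05 s, during which the arm holds its last target. There are 200 camera calls.

### The job

The red parts bin has been left out in front of the row of blue bins, off to one side of its gap or skewed. Without picking it up, push it with the fingers along the bench, sideways and back, into the empty place marked with red tape until its back is right up against the wooden rail, square and in line with the blue bins. Leave the blue bins in their places and everything else on the bench alone.

Things in the scene. Friction and masses are not known exactly. Their poses are not given: they have to be found in the camera images.
- red_bin: red plastic open bin of brass screws, 0.25-0.65 kg, loose, slides under a few N. 100 deep (x) x 80 wide (y); low front wall (-x, blank white label) 30 high, sides 30 high for the front 30 mm, then 50, back (+x) 50; outer faces flat, upright. Origin: centre of underside, at bench height, z up. Starts 125-145 mm in front (-x) of place, up to 60 mm to either side, turned up to 0.4 rad
- place: empty place in the row, outlined by a flat 96 mm square of red tape. Origin: its centre, at bench height; +x points to the rail, y along the row. A bin that is home has its origin here (rail face 50 mm towards +x). Centred, it has 20 mm to each neighbouring bin, or 10 mm to the end cheek if at an end of the row. Which of the 4 slots is empty varies
- rack: fixed wooden rail, 440 long (y) x 20 x 35 high, with a cheek (20 thick, 35 high, 120 long) at each end, inner faces 200 mm either side of the middle. Origin: bench height, middle of the row of four slots, centred at x = 0, y = -150, -50, 50, 150 mm; rail face at x = +50 mm, +x from bins to rail
- blue_bin_1: blue parts bin, same make and size as the red one (100 deep x 80 wide x 50 high), about 0.6 kg, loose, standing home in the row against the rail; which slot it has varies. Origin: centre of its underside; z up, low front wall towards its own -x, back wall towards +x; filled with nuts
- blue_bin_2: blue parts bin, same make and size as the red one (100 deep x 80 wide x 50 high), about 0.6 kg, loose, standing home in the row against the rail; which slot it has varies. Origin: centre of its underside; z up, low front wall towards its own -x, back wall towards +x; filled with bolts
- blue_bin_3: blue parts bin, same make and size as the red one (100 deep x 80 wide x 50 high), about 0.6 kg, loose, standing home in the row against the rail; which slot it has varies. Origin: centre of its underside; z up, low front wall towards its own -x, back wall towards +x; filled with screws
- jar: bystander: closed amber glass jar with a steel cap, 64 diameter x 85 high, standing 240 to 300 mm to the +y side of the place, in front of the row. Origin: centre of its underside
- spool: bystander: orange plastic spool, 60 diameter x 52 high, standing 240 to 300 mm to the -y side of the place, in front of the row. Origin: centre of its underside
- screwdriver: bystander: screwdriver lying near the robot's right front, about 200 long and 30 high. Origin: under the tool; lies along its x
- wrench: bystander: wrench lying near the robot's left front, about 200 long. Origin: under the tool; lies along its x

How it is judged:
At the end, for the whole second after the job is handed in: The red bin stands flat and at rest in the marked place: its back within 6 mm of the rail, within 14 mm of the middle of the place sideways, square to the rail within 0.09 rad; each blue bin within 12 mm of where it began, and jar, spool, screwdriver and wrench within 30 mm of where they began (x of red_bin in the frame of place between -0.006 and 0.006 m and y of red_bin in the frame of place between -0.014 and 0.014 m and angle between the x axis of red_bin and the x axis of place, either way round below 0.09 rad and height (world z) of red_bin below 0.004 m and angle between red_bin's own z axis and vertical below 0.05 rad and linear speed of red_bin below 0.01 m/s and distance of each of blue_bin_1, blue_bin_2, blue_bin_3 from where it was at the start of the episode below 0.012 m and distance of each of jar, spool, screwdriver, wrench from where it was at the start of the episode below 0.03 m); the robot touches nothing.
It fails at once if the red bin is lifted off the bench (its base centre more than 12 mm up) (height (world z) of red_bin above 0.012 m).
It fails at once if the red bin is tipped by more than 0.3 rad (angle between red_bin's own z axis and vertical above 0.3 rad).
It fails at once if a blue bin is shoved more than 30 mm (distance of any of blue_bin_1, blue_bin_2, blue_bin_3 from where it was at the start of the episode above 0.03 m).
It fails at once if the jar, spool, screwdriver or wrench is moved more than 30 mm (distance of any of jar, spool, screwdriver, wrench from where it was at the start of the episode above 0.03 m).
It also fails if it takes over 54 s, if anything falls off the work surface, if the arm or the gripper's body presses on something with over 40 N, if the wrist force passes 120 N, or if a joint passes its speed limit or range.

## Working session

There is one attempt and no reset: what is moved stays moved. The work goes in short steps, Python scripts to look and compute and a shell command to move; the robot and the scene stay as the last step left them, time stands still between calls to the robot, and variables do not carry over. Pictures are saved under pics/ and viewed, at most 10 in all, crops included, and the job is handed in when it is done.

```bash
mkdir -p pics; python3 - <<'E'
from rig import telemetry, viewer
import cv2,numpy as np
o=telemetry.get_obs();print(o['time'],o['position'],o['tool_rot'],o['grip_width'])
for c in('top','scene'):
    cv2.imwrite(f'pics/{c}0.png',viewer.camera(c))
    i=viewer.camera_info(c);print(c,i)
    for t in('red_bin','place','rack','blue_bin_1','jar','spool'):
        print(t,[(d['bbox'],round(d['p'],2)) for d in viewer.recognise(c,t)][:4])
E
```

```text
0.0 [ 0.17554834 -0.59906053  0.2103807 ] [ 9.89877997e-01  1.41916893e-01  3.87701776e-05 -1.06991112e-03] 0.08682160591488285
top {'intrinsics': array([[392.50684623,   0.        , 248.36517166],
       [  0.        , 392.50684623, 197.13721449],
       [  0.        ,   0.        ,   1.        ]]), 'k1': 0.0047250353461121206, 'rvec': array([ 2.16508728, -2.18608651,  0.10478422]), 'tvec': array([0.00368301, 0.52272352, 1.11328918])}
red_bin [([238.1, 158.7, 28.0, 34.3], 0.9)]
place [([223.2, 117.6, 35.3, 31.4], 0.64), ([190.6, 111.4, 32.4, 37.5], 0.47)]
rack [([180.6, 98.9, 152.0, 51.1], 0.79), ([316.6, 153.1, 24.4, 25.1], 0.6)]
blue_bin_1 [([259.7, 104.5, 28.8, 41.0], 0.96), ([293.4, 104.2, 32.4, 39.0], 0.87), ([190.4, 111.7, 30.4, 40.2], 0.58)]
jar [([125.9, 159.4, 31.7, 25.9], 0.7)]
spool [([318.0, 155.7, 22.9, 21.8], 0.96)]
scene {'intrinsics': array([[374.26579609,   0.        , 254.80424484],
       [  0.        , 374.26579609, 193.11590733],
       [  0.        ,   0.        ,   1.        ]]), 'k1': 0.0068718692522038785, 'rvec': array([ 2.10416819,  1.31222427, -0.47688383]), 'tvec': array([-0.23891531, -0.32922422,  1.63152871])}
red_bin [([241.6, 197.9, 32.1, 28.0], 0.64)]
place []
rack [([202.4, 204.4, 141.2, 93.4], 0.66)]
blue_bin_1 [([293.9, 210.4, 39.8, 32.1], 0.96), ([239.5, 234.5, 41.1, 33.4], 0.89), ([212.4, 248.3, 35.6, 37.2], 0.76)]
jar [([323.7, 164.3, 26.1, 30.6], 0.86)]
spool [([189.2, 229.9, 17.4, 20.8], 0.84)]
```

```bash
cat >h.py <<'E'
import numpy as np,cv2
from rig import telemetry,viewer
def proj(P,c='top'):
    i=viewer.camera_info(c);P=np.asarray(P,float).reshape(-1,3)
    return cv2.projectPoints(P,i['rvec'],i['tvec'],i['intrinsics'],np.array([i['k1'],0,0,0]))[0][:,0]
def unproj(uv,z,c='top'):
    i=viewer.camera_info(c);R=cv2.Rodrigues(i['rvec'])[0];C=-R.T@i['tvec']
    n=cv2.undistortPoints(np.array(uv,float).reshape(-1,1,2),i['intrinsics'],np.array([i['k1'],0,0,0]))[:,0]
    d=np.c_[n,np.ones(len(n))]@R
    return C+d*((z-C[2])/d[:,2])[:,None]
def ortho(img,z,x0,x1,y0,y1,s=1000,c='top'):
    # rows: x decreasing downward, cols: y decreasing rightward; s px/m
    xs=x1-np.arange(int((x1-x0)*s))/s;ys=y1-np.arange(int((y1-y0)*s))/s
    X,Y=np.meshgrid(xs,ys,indexing='ij')
    m=proj(np.c_[X.ravel(),Y.ravel(),np.full(X.size,z)],c).astype(np.float32).reshape(*X.shape,2)
    o=cv2.remap(img,m[...,0],m[...,1],cv2.INTER_CUBIC)
    for k,v in enumerate(xs):
        if round(v*1000)%100==0 and abs(v*10-round(v*10))<1e-6: o[k]=(0,255,0);cv2.putText(o,f'x{v:.1f}',(0,k-2),0,.4,(0,255,0))
    for k,v in enumerate(ys):
        if abs(v*10-round(v*10))<1e-6: o[:,k]=(0,255,0);cv2.putText(o,f'y{v:.1f}',(k+2,10),0,.4,(0,255,0))
    return o
E
python3 - <<'E'
from h import *
im=cv2.imread('pics/top0.png')
c=unproj([[252,176],[207,131],[256,125]],0.0);print(c)
a,b=c[0][:2]
o=ortho(im,0.0,a-.13,a+.27,b-.3,b+.35,1200)
cv2.imwrite('pics/o0.png',o);print(o.shape,a,b)
cv2.imwrite('pics/c0.png',cv2.resize(im[85:205,110:350],None,fx=3.3,fy=3.3,interpolation=cv2.INTER_CUBIC))
E
```

```text
[[ 0.58803933 -0.01289196  0.        ]
 [ 0.72580796  0.12091135  0.        ]
 [ 0.74292504 -0.02658685  0.        ]]
(480, 780, 3) 0.5880393260294211 -0.01289196493290437
```

View pics/o0.png

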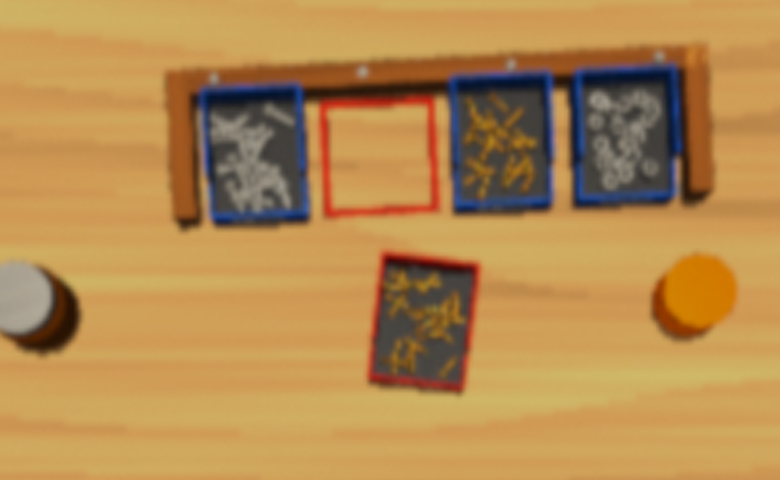

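View pics/c0.png

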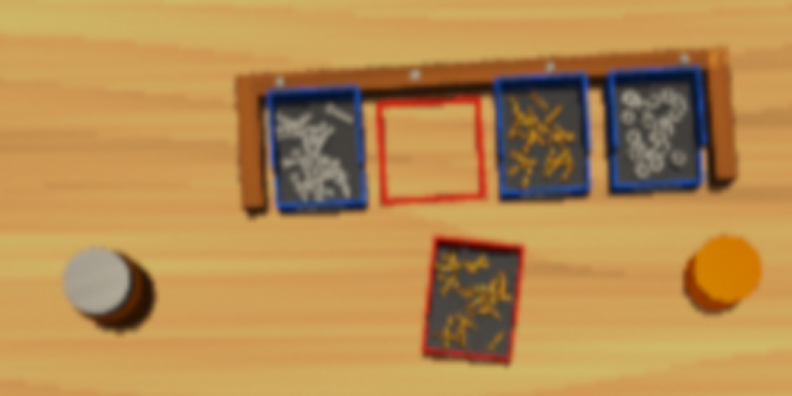

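The orthophoto shows the tape square at px (321–438, 96–215), with the red bin in front at (370–479, 254–390). The bin is offset to −y and skewed. The jar is at left (20,300) and the spool at right (695,293). Next I'll fit poses by silhouette.

```bash
cat >>h.py <<'E'
from scipy.optimize import minimize
def hull(pts): return cv2.convexHull(pts.astype(np.float32))
BIN=np.array([[sx*.05,sy*.04,z] for sx in(-1,1) for sy in(-1,1) for z in((0,.03) if sx<0 else(0,.05))]+[[-.02,s*.04,.05] for s in(-1,1)])
TAPE=np.array([[a*.048,b*.048,0] for a in(-1,1) for b in(-1,1)])
def place_pts(M,p):
    c,s=np.cos(p[2]),np.sin(p[2]);q=M.copy();q[:,0]=p[0]+c*M[:,0]-s*M[:,1];q[:,1]=p[1]+s*M[:,0]+c*M[:,1];return q
def fit(mask_pts,M,p0,c='top'):
    H=hull(mask_pts);A=cv2.contourArea(H)
    def f(p):
        h=hull(proj(place_pts(M,p),c));i,_=cv2.intersectConvexConvex(h,H);return 1-i/(A+cv2.contourArea(h)-i)
    best=min((minimize(f,[p0[0],p0[1],t],method='Nelder-Mead',options=dict(initial_simplex=[[p0[0],p0[1],t],[p0[0]+.01,p0[1],t],[p0[0],p0[1]+.01,t],[p0[0],p0[1],t+.1]],xatol=1e-5,fatol=1e-6)) for t in(-.3,-.1,.1,.3)),key=lambda r:r.fun)
    return best.x,best.fun
def redpts(im,box,S=8):
    # subpixel mask: upsample then threshold; box = x0,y0,x1,y1
    x0,y0,x1,y1=box;big=cv2.resize(im[y0:y1,x0:x1],None,fx=S,fy=S,interpolation=cv2.INTER_CUBIC)
    h=cv2.cvtColor(big,cv2.COLOR_BGR2HSV);m=(((h[...,0]<7)|(h[...,0]>172))&(h[...,1]>150)&(h[...,2]>90)).astype(np.uint8)
    n,l,st,_=cv2.connectedComponentsWithStats(m);k=1+np.argmax(st[1:,4])
    ys,xs=np.nonzero(l==k);return np.c_[(xs+.5)/S-.5+x0,(ys+.5)/S-.5+y0]
E
python3 - <<'E'
from h import *
im=cv2.imread('pics/top0.png')
pl,e=fit(redpts(im,(218,108,262,152)),TAPE,(.74,.03));print('place',pl,e)
b,e=fit(redpts(im,(232,150,275,200)),BIN,(.59,-.01));print('bin',b,e)
im2=cv2.imread('pics/scene0.png')
c,s=np.cos(pl[2]),np.sin(pl[2]);d=b[:2]-pl[:2]
print('bin in place mm',1000*(c*d[0]+s*d[1]),1000*(-s*d[0]+c*d[1]),b[2]-pl[2])
o=telemetry.get_obs();from scipy.spatial.transform import Rotation as R
print(R.from_quat(o['tool_rot']).as_matrix().round(3))
print(unproj([[142,172]],.0),unproj([[329,167]],.0))
b2,e=fit(redpts(im2,(230,185,285,235)),BIN,(.59,-.01),'scene');print('scene bin',b2,e)
E
```

```text
place [0.72917112 0.02120669 0.06181039] 0.035243534938457
bin [ 0.56490102 -0.00534807  0.21645159] 0.523745293703329
bin in place mm -165.5967157948516 -16.356921691386862 0.15464120382103944
[[ 0.96   0.281  0.   ]
 [ 0.281 -0.96  -0.   ]
 [ 0.     0.    -1.   ]]
[[0.60308026 0.3141516  0.        ]] [[ 0.6129752  -0.24284308  0.        ]]
scene bin [ 0.58391893 -0.01459843 -0.20331108] 0.10666883850473219
```

```bash
sed -i 's/n,l,st,_=cv2.*$/n,l,st,_=cv2.connectedComponentsWithStats(m);l=np.isin(l,1+np.nonzero(st[1:,4]>60)[0]);k=True/' h.py
cat >>h.py <<'E'
def loc(im,pl,box,p0,c='top'):
    pts=redpts(im,box);b,e=fit(pts,BIN,p0,c);cc,s=np.cos(pl[2]),np.sin(pl[2]);d=b[:2]-pl[:2]
    print(c,'bin',b.round(4),'err',round(e,3),'in place mm',(1000*(cc*d[0]+s*d[1])).round(1),(1000*(-s*d[0]+cc*d[1])).round(1),'rad',(b[2]-pl[2]).round(3));return b
E
python3 - <<'E'
from h import *
im=cv2.imread('pics/top0.png');im2=cv2.imread('pics/scene0.png')
pl,e=fit(redpts(im,(218,108,262,152)),TAPE,(.74,.03));print('place',pl,e)
loc(im,pl,(232,155,275,200),(.59,-.01))
loc(im2,pl,(230,185,285,235),(.59,-.01),'scene')
# blue rows: angle check using rail top edge endpoints from o0 (z=.035)
u=proj([[.858-72/1200,.337-165/1200,0],[.858-45/1200,.337-708/1200,0]]);r=unproj(u,.035);print(r,np.arctan2(r[1,0]-r[0,0],r[0,1]-r[1,1]))
E
```

```text
place [0.72917112 0.02120669 0.06181039] 0.035243534938457
top bin [ 0.5835 -0.0129 -0.1306] err 0.073 in place mm -147.5 -25.1 rad -0.192Traceback (most recent call last):
  File "<stdin>", line 5, in <module>
  File "h.py", line 41, in loc
    pts=redpts(im,box);b,e=fit(pts,BIN,p0,c);cc,s=np.cos(pl[2]),np.sin(pl[2]);d=b[:2]-pl[:2]
                           ~~~^^^^^^^^^^^^^^
  File "h.py", line 32, in fit
    best=min((minimize(f,[p0[0],p0[1],t],method='Nelder-Mead',options=dict(initial_simplex=[[p0[0],p0[1],t],[p0[0]+.01,p0[1],t],[p0[0],p0[1]+.01,t],[p0[0],p0[1],t+.1]],xatol=1e-5,fatol=1e-6)) for t in(-.3,-.1,.1,.3)),key=lambda r:r.fun)
  File "h.py", line 32, in <genexpr>
    best=min((minimize(f,[p0[0],p0[1],t],method='Nelder-Mead',options=dict(initial_simplex=[[p0[0],p0[1],t],[p0[0]+.01,p0[1],t],[p0[0],p0[1]+.01,t],[p0[0],p0[1],t+.1]],xatol=1e-5,fatol=1e-6)) for t in(-.3,-.1,.1,.3)),key=lambda r:r.fun)
              ~~~~~~~~^^^^^^^^^^^^^^^^^^^^^^^^^^^^^^^^^^^^^^^^^^^^^^^^^^^^^^^^^^^^^^^^^^^^^^^^^^^^^^^^^^^^^^^^^^^^^^^^^^^^^^^^^^^^^^^^^^^^^^^^^^^^^^^^^^^^^^^^^^^^^^^^^^^^^^^^^^^^^^^^^^^^^^^^^
    res = _minimize_neldermead(fun, x0, args, callback, bounds=bounds,
                               **options)
    fxr = func(xr)
    fx = function(np.copy(x), *(wrapper_args + args))
  File "h.py", line 31, in f
    h=hull(proj(place_pts(M,p),c));i,_=cv2.intersectConvexConvex(h,H);return 1-i/(A+cv2.contourArea(h)-i)
           ~~~~^^^^^^^^^^^^^^^^^^
  File "h.py", line 4, in proj
    i=viewer.camera_info(c);P=np.asarray(P,float).reshape(-1,3)
ValueError: time passes only in moves, steps and waits
```

```bash
sed -i 's/i=viewer.camera_info(c)/i=info(c)/' h.py; sed -i '2a from functools import lru_cache\ninfo=lru_cache(None)(lambda c:viewer.camera_info(c))' h.py
python3 - <<'E'
from h import *
from scipy.spatial.transform import Rotation as R
im=cv2.imread('pics/top0.png');im2=cv2.imread('pics/scene0.png')
pl,e=fit(redpts(im,(218,108,262,152)),TAPE,(.74,.03));print('place',pl,e)
loc(im,pl,(232,155,275,200),(.59,-.01))
loc(im2,pl,(230,185,285,235),(.59,-.01),'scene')
p=redpts(im,(232,155,275,200));print(p.min(0),p.max(0),proj(place_pts(BIN,[.5835,-.0129,-.13])).round(1).tolist())
# move in tool frame for target in place frame
o=telemetry.get_obs();T=R.from_quat(o['tool_rot']).as_matrix()
c,s=np.cos(pl[2]),np.sin(pl[2])
for t in [(-145,-110,130),(-145,-110,32)]:
    w=np.array([pl[0]*1000+c*t[0]-s*t[1],pl[1]*1000+s*t[0]+c*t[1],t[2]]);print(t,w,T.T@(w-1000*o['position']))
E
```

```text
place [0.72917112 0.02120669 0.06181039] 0.035243534938457
top bin [ 0.5835 -0.0129 -0.1306] err 0.073 in place mm -147.5 -25.1 rad -0.192
scene bin [ 0.5839 -0.0146 -0.2033] err 0.107 in place mm -147.2 -26.8 rad -0.265
[237.9375 156.5625] [267.9375 194.1875] [[263.4, 195.7], [263.8, 194.7], [236.6, 192.5], [236.3, 191.4], [267.3, 162.6], [268.2, 159.5], [240.7, 159.4], [240.4, 156.2], [265.4, 183.6], [237.4, 180.3]]
(-145, -110, 130) [591.24283486 -97.54004556 130.        ] [ 539.99096396 -365.28278461   81.35713854]
(-145, -110, 32) [591.24283486 -97.54004556  32.        ] [ 539.9902955  -365.28849026  179.35713837]
```

```bash
python3 -m creep '[{"translation":[27,-18,4],"roll":0,"gripper":60},{"translation":[54,-36,8],"roll":0,"gripper":60},{"translation":[81,-55,12],"roll":0,"gripper":60},{"translation":[108,-73,16],"roll":0,"gripper":60},{"translation":[135,-91,20],"roll":0,"gripper":60}]'
python3 -m creep '[{"translation":[27,-18,4],"roll":0,"gripper":60},{"translation":[54,-36,8],"roll":0,"gripper":60},{"translation":[81,-55,12],"roll":0,"gripper":60},{"translation":[108,-73,16],"roll":0,"gripper":60},{"translation":[135,-91,20],"roll":0,"gripper":60}]' | tail -3
python3 -m creep '[{"translation":[27,-18,4],"roll":0,"gripper":60},{"translation":[54,-36,8],"roll":0,"gripper":60},{"translation":[81,-55,12],"roll":0,"gripper":60},{"translation":[108,-73,16],"roll":0,"gripper":60},{"translation":[135,-91,20],"roll":0,"gripper":60}]' | tail -3
python3 -m creep '[{"translation":[27,-18,4],"roll":0,"gripper":60},{"translation":[54,-36,8],"roll":0,"gripper":60},{"translation":[81,-55,12],"roll":0,"gripper":60},{"translation":[108,-73,16],"roll":0,"gripper":60},{"translation":[135,-91,20],"roll":0,"gripper":60}]'
```

```text
time: 1.12
position: [0.2803, -0.4734, 0.1913]
tool_rot: [0.99, 0.142, 0.0, 0.0]
ft_force: [0.1, -0.5, -0.1]
grip_width: 0.0638
grip_force: 0.0
ft_force: [0.5, 0.3, -0.1]
grip_width: 0.0599
grip_force: 0.0
ft_force: [0.3, -0.5, 0.5]
grip_width: 0.0604
grip_force: 0.0
time: 2.37
position: [0.5926, -0.0973, 0.1313]
tool_rot: [0.99, 0.142, 0.0, 0.0]
ft_force: [0.8, -0.5, 0.2]
grip_width: 0.0597
grip_force: 0.0
```

```bash
python3 -m creep '[{"translation":[0,0,0],"roll":-7,"gripper":60},{"translation":[0,0,0],"roll":-14,"gripper":60},{"translation":[0,0,0],"roll":-21,"gripper":60},{"translation":[0,0,0],"roll":-28,"gripper":60},{"translation":[0,0,0],"roll":-35,"gripper":60}]'
python3 -m creep '[{"translation":[0,0,0],"roll":-7,"gripper":60},{"translation":[0,0,0],"roll":-14,"gripper":60},{"translation":[0,0,0],"roll":-21,"gripper":60},{"translation":[0,0,0],"roll":-28,"gripper":60},{"translation":[0,0,0],"roll":-35,"gripper":60}]' | tail -3
python3 -m creep '[{"translation":[0,0,0],"roll":-7,"gripper":60},{"translation":[0,0,0],"roll":-7.2,"gripper":60},{"translation":[0,0,0],"roll":-7.2,"gripper":60}]'
```

```text
time: 2.78
position: [0.5918, -0.0985, 0.1314]
tool_rot: [0.9, 0.436, 0.0, 0.0]
ft_force: [0.9, 0.2, 0.4]
grip_width: 0.0601
grip_force: 0.0
ft_force: [0.2, 0.6, 0.6]
grip_width: 0.0599
grip_force: 0.0
time: 3.45
position: [0.5917, -0.0988, 0.1314]
tool_rot: [0.686, 0.727, 0.0, 0.0]
ft_force: [-0.2, -0.5, 0.1]
grip_width: 0.0605
grip_force: 0.0
```

```bash
python3 -m creep '[{"translation":[0,0,30],"roll":0,"gripper":60},{"translation":[0,0,60],"roll":0,"gripper":60},{"translation":[0,0,80],"roll":0,"gripper":60},{"translation":[0,0,94],"roll":0,"gripper":60},{"translation":[0,0,99],"roll":0,"gripper":60}]'
python3 -m creep '[{"translation":[5,0,0],"roll":0,"gripper":60},{"translation":[10,0,0],"roll":0,"gripper":60},{"translation":[15,0,0],"roll":0,"gripper":60},{"translation":[18,0,0],"roll":0,"gripper":60},{"translation":[21,0,0],"roll":0,"gripper":60}]' |grep -E 'pos|ft'
python3 -m creep '[{"translation":[3,0,0],"roll":0,"gripper":60},{"translation":[6,0,0],"roll":0,"gripper":60},{"translation":[9,0,0],"roll":0,"gripper":60},{"translation":[12,0,0],"roll":0,"gripper":60},{"translation":[15,0,0],"roll":0,"gripper":60}]' |grep -E 'pos|ft'
python3 -m creep '[{"translation":[3,0,0],"roll":0,"gripper":60},{"translation":[6,0,0],"roll":0,"gripper":60},{"translation":[9,0,0],"roll":0,"gripper":60},{"translation":[12,0,0],"roll":0,"gripper":60},{"translation":[15,0,0],"roll":0,"gripper":60}]' 
python3 - <<'E'
from h import *
im=viewer.camera('top');cv2.imwrite('pics/top1.png',im);x=viewer.recognise('top','red_bin');print(x)
pl=[.72917,.02121,.0618];loc(im,pl,(222,155,278,205),(.59,0))
o=telemetry.get_obs();d=o['position'][:2]-pl[:2];c,s=np.cos(.0618),np.sin(.0618);print('tool in place',1000*(c*d[0]+s*d[1]),1000*(-s*d[0]+c*d[1]))
cv2.imwrite('pics/o1.png',ortho(im,0.0,.46,.86,-.2,.2,1400))
E
```

```text
time: 3.87
position: [0.59, -0.0982, 0.0299]
tool_rot: [0.686, 0.728, -0.001, -0.002]
ft_force: [-0.2, 0.2, -0.5]
grip_width: 0.0599
grip_force: 0.0
position: [0.591, -0.0773, 0.0335]
ft_force: [0.9, 0.6, 0.5]
position: [0.5913, -0.0636, 0.0331]
ft_force: [3.5, -4.3, 0.9]
time: 5.12
position: [0.5895, -0.0481, 0.0328]
tool_rot: [0.685, 0.728, 0.001, 0.001]
ft_force: [2.3, -3.3, 2.7]
grip_width: 0.0599
grip_force: 2.2
[]
top bin [ 0.5679  0.02   -0.1561] err 0.991 in place mm -161.1 8.7 rad -0.218
tool in place -144.4442774370664 -59.76812610140742
```

View pics/o1.png

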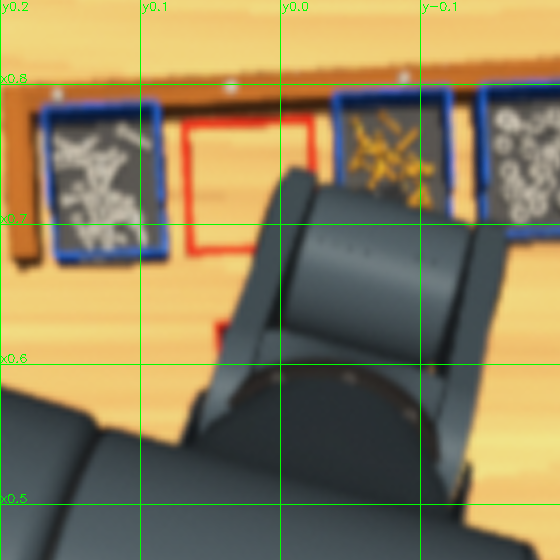

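The arm hides the bin, apart from its far-left back corner at px (218,325). I'll push the remaining 10 mm, back off and rise, then look again.

```bash
python3 -m creep '[{"translation":[3,0,0],"roll":0,"gripper":60},{"translation":[6,0,0],"roll":0,"gripper":60},{"translation":[8,0,0],"roll":0,"gripper":60},{"translation":[10,0,0],"roll":0,"gripper":60},{"translation":[10,0,0],"roll":0,"gripper":60}]' |grep -E 'pos|ft'
python3 -m creep '[{"translation":[-5,0,0],"roll":0,"gripper":60},{"translation":[-15,0,-10],"roll":0,"gripper":60},{"translation":[-20,-20,-40],"roll":0,"gripper":60},{"translation":[-20,-60,-70],"roll":0,"gripper":60},{"translation":[-20,-100,-80],"roll":0,"gripper":60}]'
python3 - <<'E'
from h import *
im=viewer.camera('top');cv2.imwrite('pics/top2.png',im);print(viewer.recognise('top','red_bin'))
i2=viewer.camera('scene');cv2.imwrite('pics/scene2.png',i2);print(viewer.recognise('scene','red_bin'))
a=ortho(im,0.0,.46,.82,-.18,.2,1000);b=cv2.resize(i2[170:260,200:300],(400,360),interpolation=cv2.INTER_CUBIC)
cv2.imwrite('pics/o2.png',np.hstack([a,b]))
E
```

```text
position: [0.5879, -0.0373, 0.0324]
ft_force: [3.0, -2.3, 2.1]
time: 6.05
position: [0.4969, -0.0645, 0.112]
tool_rot: [0.685, 0.729, 0.001, 0.001]
ft_force: [-0.1, -0.1, 0.8]
grip_width: 0.0601
grip_force: 0.0
[{'bbox': [228.1, 164.1, 29.0, 34.9], 'p': 0.58}, {'bbox': [318.9, 156.9, 23.7, 20.4], 'p': 0.39}, {'bbox': [360.2, 269.0, 68.5, 8.7], 'p': 0.38}]
[{'bbox': [243.6, 192.8, 36.1, 31.2], 'p': 0.69}, {'bbox': [203.4, 204.1, 137.7, 93.0], 'p': 0.37}]Traceback (most recent call last):
  File "<stdin>", line 5, in <module>
    return _nx.concatenate(arrs, 1, dtype=dtype, casting=casting)
           ~~~~~~~~~~~~~~~^^^^^^^^^^^^^^^^^^^^^^^^^^^^^^^^^^^^^^^
ValueError: all the input array dimensions except for the concatenation axis must match exactly, but along dimension 0, the array at index 0 has size 359 and the array at index 1 has size 360
```

```bash
python3 - <<'E'
from h import *
im=cv2.imread('pics/top2.png');i2=cv2.imread('pics/scene2.png')
pl=[.72917,.02121,.0618]
loc(im,pl,(220,156,262,203),(.58,.02))
loc(i2,pl,(235,185,285,228),(.58,.02),'scene')
a=ortho(im,0.0,.46,.82,-.18,.2,1000);b=cv2.resize(i2[170:260,200:300],(400,a.shape[0]),interpolation=cv2.INTER_CUBIC)
cv2.imwrite('pics/o2.png',np.hstack([a,b]))
E
```

```text
top bin [0.5713 0.0078 0.1559] err 0.313 in place mm -158.4 -3.6 rad 0.094
scene bin [0.5709 0.0072 0.0944] err 0.107 in place mm -158.9 -4.3 rad 0.033
```

View pics/o2.png

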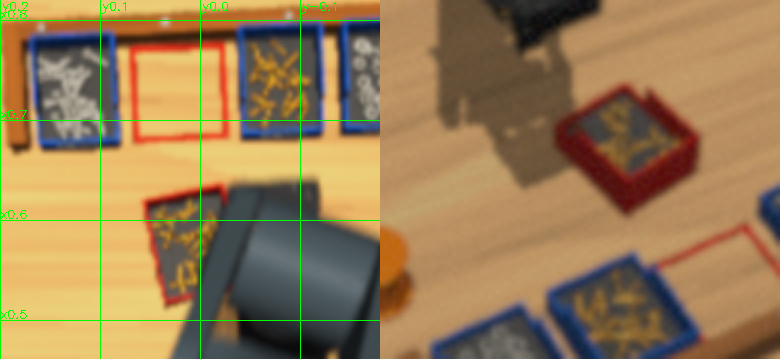

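The bin now stands at about place (−157, −3) mm, turned roughly +0.1 to +0.15 rad. In the left panel its back edge runs (145,202)–(225,187). A two-finger push on the front should square it, so I'll move there.

```bash
python3 -m creep '[{"translation":[15,0,0],"roll":7,"gripper":50},{"translation":[30,-1,0],"roll":14,"gripper":50},{"translation":[45,-2,0],"roll":21,"gripper":50},{"translation":[60,-3,0],"roll":28,"gripper":50},{"translation":[68,-3,0],"roll":35,"gripper":50}]'|grep -E 'pos|rot'
python3 -m creep '[{"translation":[0,0,0],"roll":7,"gripper":50},{"translation":[0,0,0],"roll":14,"gripper":50},{"translation":[0,0,0],"roll":21,"gripper":50},{"translation":[0,0,0],"roll":28,"gripper":50},{"translation":[0,0,0],"roll":35,"gripper":50}]'|grep -E 'pos|rot'
python3 -m creep '[{"translation":[0,0,0],"roll":7,"gripper":50},{"translation":[0,0,0],"roll":14,"gripper":50},{"translation":[0,0,0],"roll":20,"gripper":50},{"translation":[0,0,0],"roll":20,"gripper":50}]'
python3 - <<'E'
from h import *
im=viewer.camera('top');cv2.imwrite('pics/top3.png',im)
i2=viewer.camera('scene');cv2.imwrite('pics/scene3.png',i2)
pl=[.72917,.02121,.0618]
loc(im,pl,(220,156,264,203),(.58,.02))
loc(i2,pl,(235,185,285,228),(.58,.02),'scene')
o=telemetry.get_obs();d=o['position'][:2]-pl[:2];c,s=np.cos(.0618),np.sin(.0618);print('tool in place',1000*(c*d[0]+s*d[1]),1000*(-s*d[0]+c*d[1]))
a=ortho(im,0.0,.42,.82,-.18,.2,1000);b=cv2.resize(i2[170:260,200:300],(400,a.shape[0]),interpolation=cv2.INTER_CUBIC)
cv2.imwrite('pics/o3.png',np.hstack([a,b]))
E
```

```text
position: [0.4889, 0.0056, 0.1095]
tool_rot: [0.874, 0.487, -0.001, -0.001]
position: [0.4897, 0.0043, 0.1095]
tool_rot: [0.98, 0.201, -0.001, -0.0]
time: 7.42
position: [0.4898, 0.0042, 0.1095]
tool_rot: [1.0, 0.03, -0.001, -0.0]
ft_force: [0.3, 0.2, -0.2]
grip_width: 0.0501
grip_force: 0.0
top bin [0.5718 0.0057 0.278 ] err 0.702 in place mm -158.0 -5.8 rad 0.216
scene bin [0.5695 0.007  0.1416] err 0.082 in place mm -160.2 -4.3 rad 0.08
tool in place -240.26818160493096 -2.2182748775511336
```

View pics/o3.png

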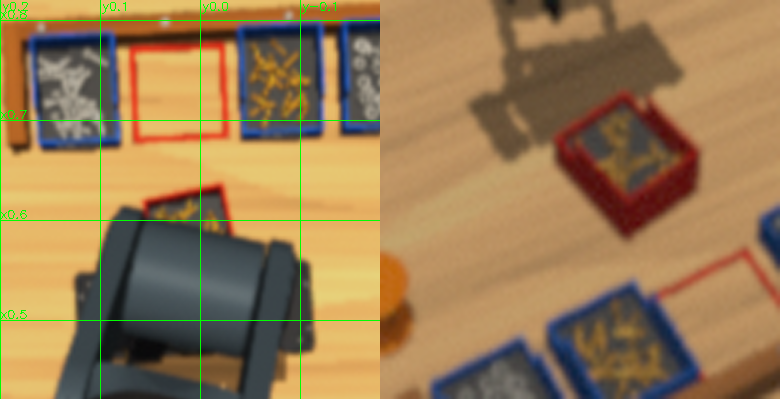

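The bin's back edge shows ahead of the gripper, from (145,202) to (222,187), still turned about +0.15 rad. I'll lower the tool and push forward to square the bin short of the gap.

```bash
python3 -m creep '[{"translation":[0,0,30],"roll":0,"gripper":50},{"translation":[0,0,55],"roll":0,"gripper":50},{"translation":[0,0,70],"roll":0,"gripper":50},{"translation":[0,0,78],"roll":0,"gripper":50},{"translation":[4,0,78],"roll":0,"gripper":50}]'|grep -E 'pos|ft'
python3 -m creep '[{"translation":[4,0,0],"roll":0,"gripper":50},{"translation":[8,0,0],"roll":0,"gripper":50},{"translation":[12,0,0],"roll":0,"gripper":50},{"translation":[16,0,0],"roll":0,"gripper":50},{"translation":[20,0,0],"roll":0,"gripper":50}]'|grep -E 'pos|ft'
python3 -m creep '[{"translation":[4,0,0],"roll":0,"gripper":50},{"translation":[8,0,0],"roll":0,"gripper":50},{"translation":[12,0,0],"roll":0,"gripper":50},{"translation":[16,0,0],"roll":0,"gripper":50},{"translation":[20,0,0],"roll":0,"gripper":50}]'|grep -E 'pos|ft'
python3 -m creep '[{"translation":[4,0,0],"roll":0,"gripper":50},{"translation":[8,0,0],"roll":0,"gripper":50},{"translation":[12,0,0],"roll":0,"gripper":50},{"translation":[16,0,0],"roll":0,"gripper":50},{"translation":[20,0,0],"roll":0,"gripper":50}]'
python3 - <<'E'
from h import *
im=viewer.camera('top');cv2.imwrite('pics/top4.png',im)
i2=viewer.camera('scene');cv2.imwrite('pics/scene4.png',i2)
pl=[.72917,.02121,.0618]
loc(i2,pl,(238,188,295,238),(.62,.02),'scene')
o=telemetry.get_obs();d=o['position'][:2]-pl[:2];c,s=np.cos(.0618),np.sin(.0618);print('tool in place',1000*(c*d[0]+s*d[1]),1000*(-s*d[0]+c*d[1]))
a=ortho(im,0.05,.56,.82,-.10,.16,1500);b=cv2.resize(i2[170:260,200:300],(400,a.shape[0]),interpolation=cv2.INTER_CUBIC)
cv2.imwrite('pics/o4.png',np.hstack([a,b]))
E
```

```text
position: [0.4911, 0.0048, 0.0303]
ft_force: [0.4, -0.6, 0.6]
position: [0.5142, 0.0056, 0.0329]
ft_force: [0.3, -0.3, -0.2]
position: [0.5334, 0.0069, 0.0321]
ft_force: [-0.1, -0.2, 0.1]
time: 9.18
position: [0.5491, 0.0094, 0.0316]
tool_rot: [1.0, 0.031, -0.004, -0.001]
ft_force: [-4.9, 2.5, 3.1]
grip_width: 0.0502
grip_force: 2.6
scene bin [ 0.5894  0.0088 -0.0537] err 0.239 in place mm -140.3 -3.7 rad -0.115
tool in place -177.8767409267033 -1.3935048731661022
```

View pics/o4.png

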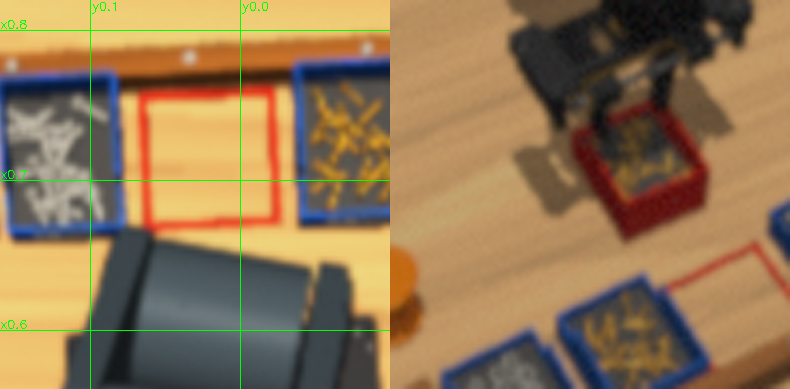

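```bash
python3 - <<'E'
from h import *
i2=cv2.imread('pics/scene4.png');S=10;x0,y0=240,175
b=cv2.resize(i2[y0:y0+60,x0:x0+78],None,fx=S,fy=S,interpolation=cv2.INTER_CUBIC)
pl=np.array([.72917,.02121,.0618]);
def pp(x,y,z):
    c,s=np.cos(pl[2]),np.sin(pl[2]);return [pl[0]+c*x-s*y,pl[1]+s*x+c*y,z]
def line(P,col):
    q=((proj(P,'scene')-[x0,y0]+.5)*S-.5).astype(int);cv2.polylines(b,[q.reshape(-1,1,2)],False,col,1)
for sy in(-1,1):
    for y in(.025,.040): line([pp(-.168,sy*y-.001,.013),pp(-.168,sy*y-.001,.07)],(0,255,0))
bx=-.118
for z in(.0,.03,.05):
    line([pp(bx-.05,-.044,z),pp(bx-.05,.036,z),pp(bx+.05,.036,z),pp(bx+.05,-.044,z),pp(bx-.05,-.044,z)],(255,255,0))
cv2.imwrite('pics/z4.png',b)
E
```

```text
(no output)
```

View pics/z4.png

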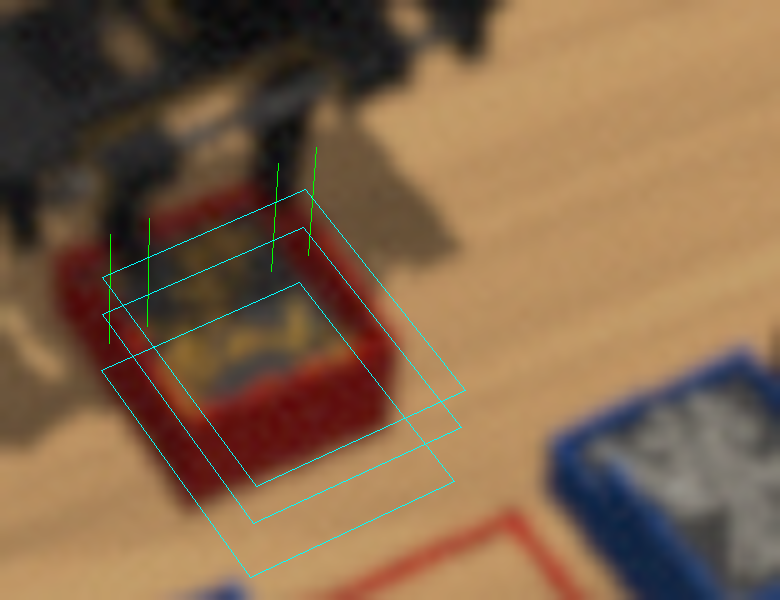

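```bash
python3 - <<'E'
from h import *
pl=np.array([.72917,.02121,.0618])
T=place_pts(TAPE,pl);print(proj(T,'scene').round(1).tolist())
o=telemetry.get_obs();print(o['position'],o['tool_rot'],o['time'])
w=viewer.camera('wrist');cv2.imwrite('pics/w4.png',w);print(viewer.camera_info('wrist'))
i2=viewer.camera('scene')
full=i2[120:312,140:396]
cv2.imwrite('pics/w4v.png',np.hstack([w[:,:],cv2.resize(full,(288,384*288//512)) if 0 else cv2.resize(i2[165:261,220:292],(288,384),interpolation=cv2.INTER_CUBIC)]))
E
```

```text
[[266.7, 237.2], [291.2, 225.5], [282.7, 259.4], [307.9, 246.6]]
[0.55171889 0.00883337 0.03173814] [ 9.99520654e-01  3.09175810e-02 -1.52071752e-03 -5.02288314e-04] 9.2833
{'intrinsics': array([[269.6795207 ,   0.        , 256.58554257],
       [  0.        , 269.6795207 , 193.49466318],
       [  0.        ,   0.        ,   1.        ]]), 'k1': 0.006869176007102344, 'hand_eye': array([[ 1.17893048e-04, -9.66831004e-01, -2.55416906e-01,
         6.98474772e-02],
       [ 9.99999993e-01,  1.07273837e-04,  5.55068017e-05,
         1.42309683e-03],
       [-2.62661452e-05, -2.55416911e-01,  9.66831010e-01,
        -1.73828114e-01],
       [ 0.00000000e+00,  0.00000000e+00,  0.00000000e+00,
         1.00000000e+00]])}
```

View pics/w4v.png

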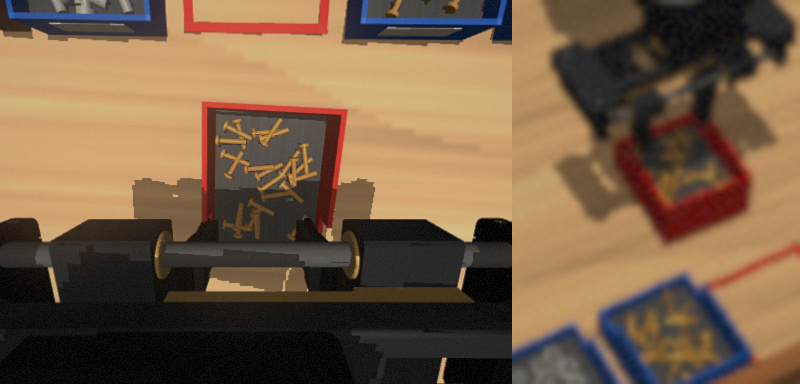

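The wrist view is clear. The bin's back rim runs (203,104)–(346,112) and the tape's near edge (185,27)–(327,33), so the bin is nearly square. Next I'll compute positions from it.

```bash
cat >>h.py <<'E'
from scipy.spatial.transform import Rotation as Rt
def wun(uv,z,o):
    i=info('wrist');H=i['hand_eye'];T=np.eye(4);T[:3,:3]=Rt.from_quat(o['tool_rot']).as_matrix();T[:3,3]=o['position'];M=T@H
    n=cv2.undistortPoints(np.array(uv,float).reshape(-1,1,2),i['intrinsics'],np.array([i['k1'],0,0,0]))[:,0]
    d=np.c_[n,np.ones(len(n))]@M[:3,:3].T;C=M[:3,3];return C+d*((z-C[2])/d[:,2])[:,None]
def inpl(P,pl=(.72917,.02121,.0618)):
    c,s=np.cos(pl[2]),np.sin(pl[2]);d=np.atleast_2d(P)[:,:2]-np.array(pl[:2]);return (1000*np.c_[c*d[:,0]+s*d[:,1],-s*d[:,0]+c*d[:,1]]).round(1)
E
python3 - <<'E'
from h import *
o=telemetry.get_obs()
print('rim',inpl(wun([[203,103],[346,111]],.05,o)).tolist())
print('tape',inpl(wun([[184,29],[328,34]],0,o)).tolist())
print('tool',inpl(o['position']))
# blue front low wall outer corners, bottom (z=0)
print('blue R',inpl(wun([[345,40],[165,36]],0,o)).tolist())
E
```

```text
rim [[-97.8, 26.3], [-102.0, -52.2]]
tape [[-47.2, 46.1], [-50.3, -51.5]]
tool [[-177.8   -1.6]]
blue R [[-54.0, -63.3], [-51.5, 59.3]]
```

```bash
python3 - <<'E'
from h import *
o=telemetry.get_obs()
for z in(0,.03): print(z,inpl(wun([[260,240],[260,270],[260,288],[205,222],[330,222]],z,o)).tolist())
i=info('wrist');Hi=np.linalg.inv(i['hand_eye'])
P=np.array([[x,y,z] for y in(-.04,-.025,.025,.04) for x in(-.0095,.0095) for z in(.019,0)])
q=P@Hi[:3,:3].T+Hi[:3,3];uv=cv2.projectPoints(q,np.zeros(3),np.zeros(3),i['intrinsics'],np.array([i['k1'],0,0,0]))[0][:,0]
for a,b in zip(P,uv):print((a*1000).tolist(),b.round())
w=cv2.imread('pics/w4.png');cv2.imwrite('pics/w4c.png',cv2.convertScaleAbs(cv2.resize(w[195:315,170:370],None,fx=4,fy=4,interpolation=cv2.INTER_CUBIC),alpha=1.8,beta=20))
E
```

```text
0 [[-202.1, -5.8], [-229.8, -5.9], [-247.3, -5.9], [-186.3, 38.9], [-186.3, -62.5]]
0.03 [[-188.3, -5.4], [-212.0, -5.5], [-226.9, -5.5], [-174.8, 32.7], [-174.8, -53.8]]
[-9.5, -40.0, 19.0] [202. 229.]
[-9.5, -40.0, 0.0] [197. 240.]
[9.5, -40.0, 19.0] [201. 206.]
[9.5, -40.0, 0.0] [196. 214.]
[-9.5, -25.0, 19.0] [222. 229.]
[-9.5, -25.0, 0.0] [219. 240.]
[9.5, -25.0, 19.0] [221. 206.]
[9.5, -25.0, 0.0] [218. 214.]
[-9.5, 25.0, 19.0] [287. 229.]
[-9.5, 25.0, 0.0] [290. 240.]
[9.5, 25.0, 19.0] [288. 206.]
[9.5, 25.0, 0.0] [291. 214.]
[-9.5, 40.0, 19.0] [307. 229.]
[-9.5, 40.0, 0.0] [312. 240.]
[9.5, 40.0, 19.0] [308. 206.]
[9.5, 40.0, 0.0] [313. 214.]
```

View pics/w4c.png

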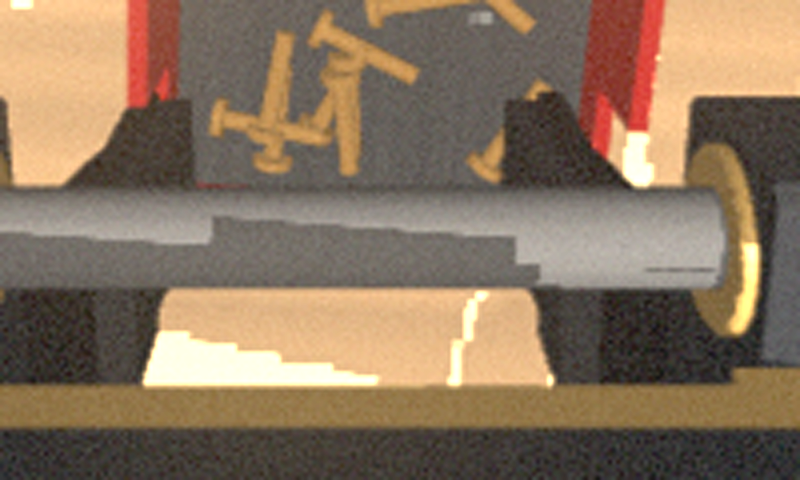

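The wrist crop shows the fingertips standing over the low front section of the bin. They bear on the side-wall steps near v≈219 instead of on the front wall, so the tips ride higher than assumed. I'll back off, measure, and probe for the bench in small steps.

```bash
cat >>h.py <<'E'
_top=proj
def proj(P,c='top'):
    if c!='wrist': return _top(P,c)
    i=info('wrist');T=np.eye(4);T[:3,:3]=Rt.from_quat(WO['tool_rot']).as_matrix();T[:3,3]=WO['position'];Mi=np.linalg.inv(T@i['hand_eye'])
    q=np.asarray(P,float)@Mi[:3,:3].T+Mi[:3,3];return cv2.projectPoints(q,np.zeros(3),np.zeros(3),i['intrinsics'],np.array([i['k1'],0,0,0]))[0][:,0]
WO=None
def setW(o):
    global WO;WO=o
E
python3 -m creep '[{"translation":[-5,0,0],"roll":0,"gripper":50},{"translation":[-15,0,0],"roll":0,"gripper":50},{"translation":[-30,0,0],"roll":0,"gripper":50},{"translation":[-45,0,0],"roll":0,"gripper":50},{"translation":[-45,0,0],"roll":0,"gripper":50}]'|grep -E 'pos|ft'
python3 -m creep '[{"translation":[0,0,3],"roll":0,"gripper":50},{"translation":[0,0,6],"roll":0,"gripper":50},{"translation":[0,0,6],"roll":0,"gripper":50}]'|grep -E 'pos|ft'
python3 -m creep '[{"translation":[0,0,3],"roll":0,"gripper":50},{"translation":[0,0,6],"roll":0,"gripper":50},{"translation":[0,0,6],"roll":0,"gripper":50}]'|grep -E 'pos|ft'
python3 - <<'E'
from h import *
o=telemetry.get_obs();setW(o);w=viewer.camera('wrist');cv2.imwrite('pics/w5.png',w)
print(o['time'],inpl(o['position']))
h=cv2.cvtColor(w,cv2.COLOR_BGR2HSV);m=(((h[...,0]<7)|(h[...,0]>172))&(h[...,1]>140)&(h[...,2]>60)).astype(np.uint8)
n,l,st,_=cv2.connectedComponentsWithStats(m);print([s.tolist() for s in st[1:] if s[4]>25])
E
```

```text
position: [0.5051, 0.0053, 0.032]
ft_force: [-0.6, 0.4, -0.5]
position: [0.5097, 0.005, 0.0257]
ft_force: [-1.0, 0.7, -0.5]
position: [0.5082, 0.0054, 0.0194]
ft_force: [0.4, 0.4, -0.6]
10.3 [[-221.5   -2.1]]
[[190, 0, 173, 203, 9055], [199, 114, 9, 11, 36], [199, 124, 8, 18, 53]]
```

```bash
python3 -m creep '[{"translation":[0,0,2],"roll":0,"gripper":50},{"translation":[0,0,4],"roll":0,"gripper":50},{"translation":[0,0,4],"roll":0,"gripper":50}]'|grep -E 'pos|ft'
python3 - <<'E'
from h import *
w=cv2.imread('pics/w5.png')
h=cv2.cvtColor(w,cv2.COLOR_BGR2HSV);m=((h[...,0]<7)|(h[...,0]>172))&(h[...,1]>140)&(h[...,2]>60)
for v in list(range(0,240,8)):
    x=np.nonzero(m[v])[0]
    if len(x):
        g=np.split(x,np.nonzero(np.diff(x)>2)[0]+1);print(v,[(int(a[0]),int(a[-1])) for a in g if len(a)>1])
E
```

```text
position: [0.5079, 0.0054, 0.0158]
ft_force: [-0.4, 0.6, 0.6]
0 [(190, 224)]
8 [(190, 352)]
16 [(190, 196), (204, 207), (214, 246), (250, 253), (256, 262), (265, 291), (294, 295), (299, 314), (318, 320), (323, 325), (330, 332), (335, 361)]
24 [(190, 199), (202, 204), (207, 216), (219, 238), (241, 253), (256, 267), (270, 291), (295, 323), (328, 360)]
32 [(190, 197), (205, 207), (268, 359)]
40 [(190, 196), (201, 204), (336, 358)]
48 [(190, 197), (203, 206), (336, 357)]
56 [(191, 197), (204, 207), (335, 356)]
64 [(191, 197), (202, 206), (334, 354)]
72 [(191, 196), (204, 207), (333, 353)]
80 [(191, 196), (203, 205), (332, 352)]
88 [(191, 197), (205, 207), (331, 351)]
96 [(191, 196), (204, 207), (330, 350)]
104 [(191, 197), (329, 349)]
112 [(191, 199), (328, 348)]
120 [(191, 197), (202, 204), (327, 347)]
128 [(191, 196), (200, 206), (326, 346)]
136 [(191, 197), (202, 205), (325, 345)]
144 [(191, 197), (324, 335), (338, 343)]
152 [(199, 204), (323, 342)]
160 [(199, 206), (322, 331)]
168 [(199, 206), (322, 330)]
176 [(199, 206), (320, 329)]
184 [(199, 204), (319, 328)]
192 [(200, 293), (318, 327)]
200 [(274, 326)]
```

```bash
python3 -m creep '[{"translation":[0,0,2],"roll":0,"gripper":50},{"translation":[0,0,4],"roll":0,"gripper":50},{"translation":[0,0,4],"roll":0,"gripper":50}]'|grep -E 'pos|ft'
python3 - <<'E'
from h import *
o=telemetry.get_obs();o=dict(o);P=o['position'].copy();P[:]=[.5082,.0054,.0194];o['position']=P
b=inpl(wun([[189.5,-.5],[361.5,10.5]],.05,o));f=inpl(wun([[199,197],[326,205]],.03,o));print(b.tolist(),f.tolist(),'mid',b.mean(0),f.mean(0))
P[2]=.0118
setW(telemetry.get_obs());w=viewer.camera('wrist');cv2.imwrite('pics/w6.png',w)
s=viewer.camera('scene');cv2.imwrite('pics/s6.png',s);print(viewer.recognise('wrist','place'),viewer.recognise('wrist','red_bin'))
E
```

```text
position: [0.5078, 0.0054, 0.0118]
ft_force: [0.3, 0.7, -0.0]
[[-97.2, 27.2], [-101.7, -52.3]] [[-197.1, 32.6], [-202.3, -47.5]] mid [-99.45 -12.55] [-199.7    -7.45]
[] [{'bbox': [189.2, 2.9, 180.2, 203.6], 'p': 0.71}]
```

```bash
python3 -m creep '[{"translation":[0,0,-40],"roll":0,"gripper":60},{"translation":[0,10,-80],"roll":-5,"gripper":60},{"translation":[0,45,-100],"roll":-12,"gripper":60},{"translation":[0,80,-100],"roll":-19,"gripper":60},{"translation":[0,98,-100],"roll":-26,"gripper":60}]'|grep -E 'pos|rot'
python3 -m creep '[{"translation":[0,0,0],"roll":-7,"gripper":60},{"translation":[0,0,0],"roll":-14,"gripper":60},{"translation":[0,0,0],"roll":-21,"gripper":60},{"translation":[0,0,0],"roll":-28,"gripper":60},{"translation":[0,0,0],"roll":-35,"gripper":60}]'|grep -E 'pos|rot'
python3 -m creep '[{"translation":[0,0,0],"roll":-7,"gripper":60},{"translation":[0,0,0],"roll":-14,"gripper":60},{"translation":[0,0,0],"roll":-21,"gripper":60},{"translation":[0,0,0],"roll":-28.9,"gripper":60},{"translation":[0,0,0],"roll":-28.9,"gripper":60}]'|grep -E 'pos|rot|ft'
python3 -m creep '[{"translation":[0,35,0],"roll":0,"gripper":60},{"translation":[0,72,0],"roll":0,"gripper":60},{"translation":[0,72,0],"roll":0,"gripper":60}]'|grep -E 'pos|rot|ft'
python3 - <<'E'
from h import *
o=telemetry.get_obs();print(inpl(o['position']),o['time'],Rt.from_quat(o['tool_rot']).as_matrix().round(3).tolist())
E
```

```text
position: [0.5163, -0.0957, 0.1144]
tool_rot: [0.967, 0.256, 0.002, 0.002]
position: [0.5139, -0.0926, 0.1122]
tool_rot: [0.845, 0.535, -0.0, -0.0]
position: [0.5139, -0.0924, 0.1122]
tool_rot: [0.686, 0.728, -0.0, -0.0]
ft_force: [0.2, 0.2, 0.5]
position: [0.5942, -0.0897, 0.1133]
tool_rot: [0.688, 0.726, 0.003, 0.005]
ft_force: [0.9, -0.6, 0.2]
[[-141.5 -102.4]] 12.55 [[-0.054, 0.998, 0.012], [0.999, 0.054, -0.003], [-0.004, 0.012, -1.0]]
```

```bash
python3 -m creep '[{"translation":[0,0,30],"roll":0,"gripper":60},{"translation":[0,0,65],"roll":0,"gripper":60},{"translation":[0,0,88],"roll":0,"gripper":60},{"translation":[0,0,98],"roll":0,"gripper":60},{"translation":[0,0,100],"roll":0,"gripper":60}]'|grep -E 'pos|ft'
python3 -m creep '[{"translation":[7,0,0],"roll":0,"gripper":60},{"translation":[14,0,0],"roll":0,"gripper":60},{"translation":[21,0,0],"roll":0,"gripper":60},{"translation":[28,0,0],"roll":0,"gripper":60},{"translation":[30,0,0],"roll":0,"gripper":60}]'|grep -E 'pos|ft'
python3 -m creep '[{"translation":[2,0,0],"roll":0,"gripper":60},{"translation":[4,0,0],"roll":0,"gripper":60},{"translation":[6,0,0],"roll":0,"gripper":60},{"translation":[8,0,0],"roll":0,"gripper":60},{"translation":[10,0,0],"roll":0,"gripper":60}]'|grep -E 'pos|ft'
python3 -m creep '[{"translation":[2,0,0],"roll":0,"gripper":60},{"translation":[4,0,0],"roll":0,"gripper":60},{"translation":[6,0,0],"roll":0,"gripper":60},{"translation":[8,0,0],"roll":0,"gripper":60},{"translation":[8,0,0],"roll":0,"gripper":60}]'
python3 - <<'E'
from h import *
o=telemetry.get_obs();print(inpl(o['position']),o['time'])
w=viewer.camera('wrist');cv2.imwrite('pics/w7.png',w)
h=cv2.cvtColor(w,cv2.COLOR_BGR2HSV);m=((h[...,0]<7)|(h[...,0]>172))&(h[...,1]>140)&(h[...,2]>60)
for v in list(range(0,260,10)):
    x=np.nonzero(m[v])[0]
    if len(x):
        g=np.split(x,np.nonzero(np.diff(x)>2)[0]+1);print(v,[(int(a[0]),int(a[-1])) for a in g if len(a)>3])
E
```

```text
position: [0.5842, -0.0879, 0.0099]
ft_force: [0.6, 0.4, -0.3]
position: [0.5845, -0.0569, 0.0133]
ft_force: [-0.2, 0.6, 0.1]
position: [0.5841, -0.0489, 0.0121]
ft_force: [0.4, -1.9, -1.8]
time: 14.22
position: [0.5836, -0.0405, 0.0122]
tool_rot: [0.687, 0.727, 0.0, 0.0]
ft_force: [1.6, -1.6, 0.1]
grip_width: 0.0597
grip_force: 1.2
[[-149.1  -52.6]] 14.2167
80 [(211, 359), (413, 511)]
90 [(162, 167), (335, 349), (352, 358), (411, 420)]
100 [(163, 168), (334, 358), (410, 418)]
110 [(163, 168), (333, 357), (409, 416)]
120 [(164, 169), (333, 356), (407, 415)]
130 [(165, 170), (332, 355), (405, 413)]
140 [(167, 176), (332, 354), (404, 412)]
150 [(167, 172), (331, 353), (402, 410)]
160 [(168, 178), (330, 352), (401, 409)]
170 [(169, 178), (329, 352), (400, 407)]
180 [(169, 179), (329, 351), (398, 406)]
190 [(170, 180), (328, 349), (397, 404)]
200 [(171, 181), (327, 348), (395, 403)]
210 [(172, 181), (326, 347), (394, 511)]
220 [(173, 346)]
230 [(217, 346)]
```

```bash
python3 - <<'E'
from h import *
o=telemetry.get_obs();w=cv2.imread('pics/w7.png')
h=cv2.cvtColor(w,cv2.COLOR_BGR2HSV);m=((h[...,0]<7)|(h[...,0]>172))&(h[...,1]>140)&(h[...,2]>60)
for u in (240,280,320,345,440,490):
    x=np.nonzero(m[:,u])[0];g=np.split(x,np.nonzero(np.diff(x)>2)[0]+1);print(u,[(int(a[0]),int(a[-1])) for a in g if len(a)>1])
def rows(us,which):
    r=[]
    for u in us:
        x=np.nonzero(m[:,u])[0];r.append([u,x[0]-.5 if which==0 else x[-1]+.5])
    return r
far=inpl(wun(rows((250,330),0),.05,o));near=inpl(wun(rows((250,330),1),.05,o));tf=inpl(wun(rows((430,490),0),0,o));tn=inpl(wun(rows((430,490),1),0,o))
print('far',far.tolist(),'near',near.tolist(),'tape far',tf.tolist(),'tape near',tn.tolist())
print('back',inpl(wun([[358.5,100],[348.5,200]],.05,o)).tolist(),'tape front',inpl(wun([[409.5,100],[394.5,200]],0,o)).tolist())
E
```

```text
240 [(75, 83), (86, 88), (211, 234)]
280 [(75, 88), (211, 234)]
320 [(75, 87), (211, 234)]
345 [(75, 234)]
440 [(72, 81), (208, 215)]
490 [(72, 81), (208, 215)]
far [[-151.6, 37.1], [-114.3, 36.9]] near [[-152.5, -43.4], [-109.0, -43.6]] tape far [[-38.2, 46.0], [-0.4, 45.7]] tape near [[-22.7, -50.8], [20.7, -51.0]]
back [[-99.9, 25.6], [-100.6, -24.1]] tape front [[-48.8, 29.0], [-49.9, -38.9]]
```

The bin is square and within 1 mm of the tape's centreline, measured against the tape in the same wrist image. Now to the front for the final push.

```bash
python3 -m creep '[{"translation":[-10,0,0],"roll":0,"gripper":50},{"translation":[-20,0,-35],"roll":0,"gripper":50},{"translation":[-20,-20,-70],"roll":0,"gripper":50},{"translation":[-20,-55,-90],"roll":0,"gripper":50},{"translation":[-20,-80,-90],"roll":0,"gripper":50}]'|grep -E 'pos|rot'
python3 -m creep '[{"translation":[15,0,0],"roll":7,"gripper":50},{"translation":[30,0,0],"roll":14,"gripper":50},{"translation":[45,0,0],"roll":21,"gripper":50},{"translation":[60,0,0],"roll":28,"gripper":50},{"translation":[70,0,0],"roll":35,"gripper":50}]'|grep -E 'pos|rot'
python3 -m creep '[{"translation":[0,0,0],"roll":7,"gripper":50},{"translation":[0,0,0],"roll":14,"gripper":50},{"translation":[0,0,0],"roll":21,"gripper":50},{"translation":[0,0,0],"roll":28,"gripper":50},{"translation":[0,0,0],"roll":35,"gripper":50}]'|grep -E 'pos|rot'
python3 -m creep '[{"translation":[0,0,0],"roll":7,"gripper":50},{"translation":[0,0,0],"roll":14,"gripper":50},{"translation":[0,0,30],"roll":20,"gripper":50},{"translation":[0,0,60],"roll":20,"gripper":50},{"translation":[0,0,80],"roll":20,"gripper":50}]'|grep -E 'pos|rot'
python3 -m creep '[{"translation":[0,0,5],"roll":0,"gripper":50},{"translation":[0,0,10],"roll":0,"gripper":50},{"translation":[0,0,10],"roll":0,"gripper":50}]'
python3 - <<'E'
from h import *
o=telemetry.get_obs();print(inpl(o['position']),o['time'])
E
```

```text
position: [0.5042, -0.0655, 0.1054]
tool_rot: [0.687, 0.727, 0.001, 0.002]
position: [0.499, 0.0061, 0.102]
tool_rot: [0.875, 0.484, -0.001, -0.001]
position: [0.4994, 0.0051, 0.1019]
tool_rot: [0.98, 0.198, -0.001, -0.001]
position: [0.4989, 0.0051, 0.0206]
tool_rot: [1.0, 0.028, -0.002, -0.001]
time: 16.18
position: [0.5, 0.0049, 0.0117]
tool_rot: [1.0, 0.028, -0.001, -0.0]
ft_force: [0.3, -0.2, -0.1]
grip_width: 0.0502
grip_force: 0.0
[[-229.7   -2.1]] 16.1833
```

```bash
python3 -m creep '[{"translation":[4,0,0],"roll":0,"gripper":50},{"translation":[8,0,0],"roll":0,"gripper":50},{"translation":[12,0,0],"roll":0,"gripper":50},{"translation":[16,0,0],"roll":0,"gripper":50},{"translation":[20,0,0],"roll":0,"gripper":50}]'|grep -E 'pos|ft'
python3 -m creep '[{"translation":[4,0,0],"roll":0,"gripper":50},{"translation":[8,0,0],"roll":0,"gripper":50},{"translation":[12,0,0],"roll":0,"gripper":50},{"translation":[16,0,0],"roll":0,"gripper":50},{"translation":[20,0,0],"roll":0,"gripper":50}]'|grep -E 'pos|ft'
python3 -m creep '[{"translation":[4,0,0],"roll":0,"gripper":50},{"translation":[8,0,0],"roll":0,"gripper":50},{"translation":[12,0,0],"roll":0,"gripper":50},{"translation":[16,0,0],"roll":0,"gripper":50},{"translation":[20,0,0],"roll":0,"gripper":50}]'|grep -E 'pos|ft'
python3 -m creep '[{"translation":[4,0,0],"roll":0,"gripper":50},{"translation":[8,0,0],"roll":0,"gripper":50},{"translation":[12,0,0],"roll":0,"gripper":50},{"translation":[16,0,0],"roll":0,"gripper":50},{"translation":[20,0,0],"roll":0,"gripper":50}]'|grep -E 'pos|ft'
cat >m.py <<'E'
from h import *
import sys
o=telemetry.get_obs();print('tool',inpl(o['position']),o['time'])
w=viewer.camera('wrist');cv2.imwrite(f'pics/{sys.argv[1]}.png',w)
h=cv2.cvtColor(w,cv2.COLOR_BGR2HSV);m=((h[...,0]<7)|(h[...,0]>172))&(h[...,1]>140)&(h[...,2]>60);m[235:]=0
for v in range(0,240,14):
    x=np.nonzero(m[v])[0]
    if len(x): g=np.split(x,np.nonzero(np.diff(x)>2)[0]+1);print(v,[(int(a[0]),int(a[-1])) for a in g if len(a)>3])
for u in (215,250,285,305):
    x=np.nonzero(m[:,u])[0];g=np.split(x,np.nonzero(np.diff(x)>2)[0]+1);print('col',u,[(int(a[0]),int(a[-1])) for a in g if len(a)>1])
E
python3 m.py w8
```

```text
position: [0.5188, 0.0062, 0.0126]
ft_force: [-7.3, -1.8, 4.8]
position: [0.5345, 0.0082, 0.0121]
ft_force: [-8.4, -0.1, 8.7]
position: [0.5546, 0.0093, 0.0121]
ft_force: [-9.1, -0.7, 8.3]
position: [0.5748, 0.0104, 0.0121]
ft_force: [-9.9, -0.9, 8.4]
tool [[-154.8   -1.3]] 17.85
0 [(174, 184), (327, 336)]
14 [(175, 184), (326, 335)]
28 [(165, 345)]
42 [(166, 199), (206, 212), (220, 223), (232, 238), (261, 265), (269, 275), (278, 343)]
56 [(167, 188), (322, 342)]
70 [(168, 184), (321, 341)]
84 [(170, 176), (320, 340)]
98 [(171, 176), (319, 339)]
112 [(172, 178), (320, 338)]
126 [(173, 178), (189, 192), (318, 337)]
140 [(174, 180), (190, 194), (324, 336)]
154 [(175, 185), (190, 194), (317, 335)]
168 [(176, 182), (188, 195), (315, 334)]
182 [(188, 196), (315, 323)]
196 [(189, 197), (314, 322)]
210 [(190, 198), (313, 321)]
col 215 [(27, 37), (41, 44), (47, 50), (211, 221)]
col 250 [(27, 35), (43, 50), (211, 221)]
col 285 [(27, 34), (40, 51), (211, 221)]
col 305 [(27, 50), (211, 221)]
```

```bash
python3 -m creep '[{"translation":[4,0,0],"roll":0,"gripper":50},{"translation":[8,0,0],"roll":0,"gripper":50},{"translation":[12,0,0],"roll":0,"gripper":50},{"translation":[16,0,0],"roll":0,"gripper":50},{"translation":[20,0,0],"roll":0,"gripper":50}]'|grep -E 'pos|ft'
python3 -m creep '[{"translation":[4,0,0],"roll":0,"gripper":50},{"translation":[8,0,0],"roll":0,"gripper":50},{"translation":[12,0,0],"roll":0,"gripper":50},{"translation":[16,0,0],"roll":0,"gripper":50},{"translation":[20,0,0],"roll":0,"gripper":50}]'|grep -E 'pos|ft'
python3 -m creep '[{"translation":[4,0,0],"roll":0,"gripper":50},{"translation":[8,0,0],"roll":0,"gripper":50},{"translation":[12,0,0],"roll":0,"gripper":50},{"translation":[16,0,0],"roll":0,"gripper":50},{"translation":[20,0,0],"roll":0,"gripper":50}]'|grep -E 'pos|ft'
python3 -m creep '[{"translation":[4,0,0],"roll":0,"gripper":50},{"translation":[8,0,0],"roll":0,"gripper":50},{"translation":[12,0,0],"roll":0,"gripper":50},{"translation":[16,0,0],"roll":0,"gripper":50},{"translation":[20,0,0],"roll":0,"gripper":50}]'|grep -E 'pos|ft'
python3 m.py w9
python3 - <<'E'
from h import *
o=telemetry.get_obs();print('rim back',inpl(wun([[215,26.5],[305,26.5]],.05,o)).tolist())
E
```

```text
position: [0.5954, 0.0113, 0.0121]
ft_force: [-8.7, 0.3, 6.5]
position: [0.6154, 0.0124, 0.012]
ft_force: [-8.7, -0.8, 6.7]
position: [0.6355, 0.0135, 0.0121]
ft_force: [-8.6, -0.0, 6.5]
position: [0.6556, 0.0146, 0.0121]
ft_force: [-7.3, -0.8, 6.2]
tool [[-73.8  -2.1]] 19.5667
28 [(164, 346)]
42 [(166, 343)]
56 [(167, 189), (322, 342)]
70 [(168, 189), (322, 341)]
84 [(170, 188), (320, 340)]
98 [(171, 191), (319, 339)]
112 [(172, 192), (319, 338)]
126 [(173, 193), (318, 337)]
140 [(174, 194), (317, 336)]
154 [(175, 194), (316, 335)]
168 [(177, 195), (315, 334)]
182 [(186, 196), (315, 323)]
196 [(189, 197), (314, 322)]
210 [(190, 198), (313, 321)]
col 215 [(26, 50), (211, 221)]
col 250 [(26, 50), (211, 221)]
col 285 [(26, 51), (211, 221)]
col 305 [(26, 50), (211, 221)]
rim back [[39.1, 14.3], [38.9, -25.7]]
```

```bash
python3 -m creep '[{"translation":[2,0,0],"roll":0,"gripper":50},{"translation":[4,0,0],"roll":0,"gripper":50},{"translation":[6,0,0],"roll":0,"gripper":50},{"translation":[7,0,0],"roll":0,"gripper":50},{"translation":[8,0,0],"roll":0,"gripper":50}]'|grep -E 'pos|ft'
python3 -m creep '[{"translation":[1,0,0],"roll":0,"gripper":50},{"translation":[2,0,0],"roll":0,"gripper":50},{"translation":[2,0,0],"roll":0,"gripper":50}]'|grep -E 'pos|ft'
python3 -m creep '[{"translation":[1,0,0],"roll":0,"gripper":50},{"translation":[2,0,0],"roll":0,"gripper":50},{"translation":[2,0,0],"roll":0,"gripper":50}]'|grep -E 'pos|ft'
```

```text
position: [0.664, 0.0149, 0.012]
ft_force: [-7.8, -0.5, 6.3]
position: [0.6662, 0.015, 0.0121]
ft_force: [-7.6, 0.8, 4.7]
position: [0.6662, 0.0151, 0.0121]
ft_force: [-10.0, -1.0, 7.6]
```

```bash
python3 -m creep '[{"translation":[1,0,0],"roll":0,"gripper":50},{"translation":[1,0,0],"roll":0,"gripper":50}]'|grep -E 'pos|ft'
python3 -m creep '[{"translation":[1,0,0],"roll":0,"gripper":50},{"translation":[1,0,0],"roll":0,"gripper":50}]'|grep -E 'pos|ft'
python3 -m creep '[{"translation":[1,0,0],"roll":0,"gripper":50},{"translation":[1,0,0],"roll":0,"gripper":50}]'|grep -E 'pos|ft'
python3 m.py w10
```

```text
position: [0.6662, 0.0151, 0.012]
ft_force: [-11.9, -1.5, 10.0]
position: [0.6662, 0.0151, 0.012]
ft_force: [-13.2, -2.0, 11.9]
position: [0.6662, 0.0151, 0.012]
ft_force: [-14.6, -2.0, 12.5]
tool [[-63.2  -2.2]] 21.0333
28 [(164, 346)]
42 [(165, 346)]
56 [(167, 189), (323, 344)]
70 [(168, 189), (322, 342)]
84 [(169, 188), (321, 341)]
98 [(170, 191), (320, 340)]
112 [(172, 192), (319, 339)]
126 [(173, 193), (318, 337)]
140 [(174, 193), (318, 336)]
154 [(175, 194), (317, 335)]
168 [(176, 195), (316, 334)]
182 [(186, 196), (315, 323), (328, 333)]
196 [(187, 197), (314, 322)]
210 [(190, 198), (313, 321)]
col 215 [(27, 50), (211, 222)]
col 250 [(27, 50), (211, 221)]
col 285 [(27, 50), (211, 221)]
col 305 [(27, 50), (211, 222)]
```

The tool has stopped and the force is rising at tool x = −63.2, which puts the bin at x≈0, so it's against the rail. Retreating to verify.

```bash
python3 -m creep '[{"translation":[-6,0,0],"roll":0,"gripper":50},{"translation":[-15,0,0],"roll":0,"gripper":50},{"translation":[-40,0,0],"roll":0,"gripper":50},{"translation":[-70,0,-20],"roll":0,"gripper":50},{"translation":[-100,0,-50],"roll":0,"gripper":50}]'|grep -E 'pos|ft'
python3 -m creep '[{"translation":[-30,0,-30],"roll":0,"gripper":50},{"translation":[-60,0,-60],"roll":0,"gripper":50},{"translation":[-90,0,-80],"roll":0,"gripper":50},{"translation":[-110,0,-100],"roll":0,"gripper":50},{"translation":[-110,0,-100],"roll":0,"gripper":50}]'|grep -E 'pos|ft'
python3 - <<'E'
from h import *
im=viewer.camera('top');cv2.imwrite('pics/top9.png',im);i2=viewer.camera('scene')
pl=[.72917,.02121,.0618]
print([(d['bbox'],round(d['p'],2)) for t in('red_bin','blue_bin_1','jar','spool') for d in viewer.recognise('top',t) if d['p']>.4])
loc(im,pl,(215,95,265,155),(.73,.02));loc(i2,pl,(250,205,320,265),(.73,.02),'scene')
a=ortho(im,.05,.6,.85,-.2,.2,1900);cv2.imwrite('pics/o9.png',a)
E
```

```text
position: [0.5732, 0.0096, 0.0596]
ft_force: [0.2, 0.6, 0.2]
position: [0.4634, 0.0034, 0.1648]
ft_force: [0.3, 1.0, 0.3]
[([226.3, 113.5, 30.6, 34.0], 0.6), ([259.6, 105.9, 29.7, 40.9], 0.97), ([188.8, 114.3, 35.5, 38.5], 0.95), ([290.9, 102.0, 33.6, 41.9], 0.77), ([128.0, 157.1, 30.0, 28.4], 0.57), ([320.0, 155.8, 21.0, 22.6], 0.81)]
top bin [ 0.728   0.0228 -0.0018] err 0.123 in place mm -1.1 1.7 rad -0.064
scene bin [ 0.7223  0.0193 -0.0732] err 0.182 in place mm -7.0 -1.5 rad -0.135
```

View pics/o9.png

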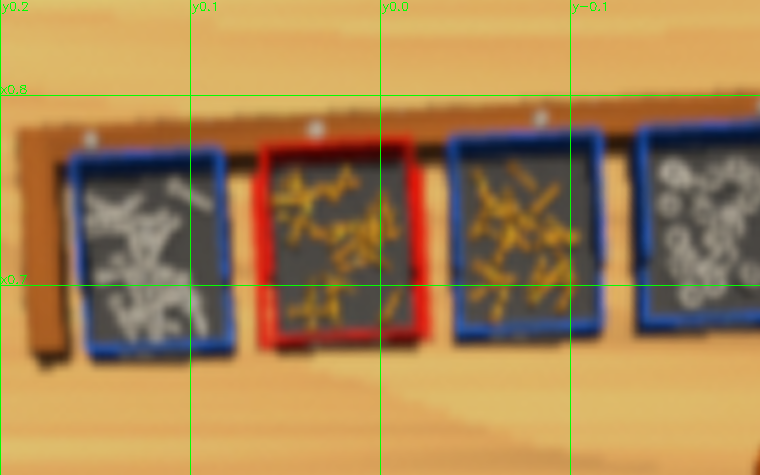

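The view shows the red bin's back rim at (262,147)–(412,138), in line with the blue bins' rims (70,155)–(600,130). The side gaps are equal (37 and 35 px) and the bin is square. The mask fits are skewed because visible tape gets counted as bin. Handing in.

```bash
python3 -c "
from rig import hand_in
print(hand_in())"
```

```text
the job is handed in; nothing more can be done
None
```

The red bin was pushed into the marked place against the rail; the last picture showed it square, centred and in line with the blue bins, and the job is handed in (no verdict was returned).

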